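# Shake a paint jar on the touch shaker

## Robot

A 7-joint arm with a two-finger parallel gripper is mounted at the origin on a cart in front of the work surface, level with it; the furniture and walls round the work are solid. World frame = base frame: x ahead of the robot, y to its left, z up, the work surface at z = 0. Lengths are in m, angles in rad, forces in N, time in s.
With the tool pointing down it reaches from about 0.35 to 0.9 m from the base axis. Payload 8.1 kg.
Tool frame: the origin (TCP) lies at the very end of the fingers, on their centre line; the grasp point (between the pads) lies 19 mm behind it; z points along the fingers, y is the line along which they close (so a half turn about z gives the same grasp; the last joint's range is limited). The gripper opens to 92 mm and grips with 3 to 60 N. Pads are 19 mm wide; open, the fingers measure 130 mm over their backs; the gripper's body (75 mm by 190 mm) begins 47 mm behind the grasp point.
Start: joints at [-1.442, 0.434, 0.025, 1.573, -0.012, 1.134, -0.075], TCP at [0.144, 0.608, 0.227] pointing down, gripper open.
Joint ranges: [-2.62, 2.62], [-0.44, 2.09], [-1.27, 1.32], [0.08, 2.57], [-1.32, 4.46], [0.12, 2], [-2.74, 2.74]. Speed limits (rad/s): [2.22, 2.22, 3.01, 3.01, 3.14, 3.14, 3.14].

## Interface

Orientations are given as a rotation vector (axis times angle).
In Python, from rig import arm, eyes gives the robot as it stands.
- The arm moves only by the shell command python3 -m crank 'ROWS' [FORCE]. ROWS is JSON, a list of rows, each a list of 7 numbers: the shift along the tool's x, y, z in mm, then the turn, a rotation vector about the tool's x, y, z in rad, then the closure in counts, from 0 (fully open) to 255 (shut). In form: [[x, y, z, ax, ay, az, claw], ...]. A call has 1 to 12 rows; each row is the pose to reach, as a shift and turn from the pose commanded when the call began, along the tool's axes at that moment; what a row does not reach only later rows make up. A row lasts 1/8 s, in which the tool goes at most 62.5 mm and 10.7 degrees, less where a joint would pass 70% of its speed; a pose out of reach is approached as far as the arm can. A call with a gripper value outside its range is refused whole. The fingers move at their own pace and stop on an object; FORCE is the grip in N (left out, the last holds). Time passes only in rows, so rows that repeat a pose let the fingers close. It gives the time, the measured TCP pose, the force, the opening and the grip force at its end, in the units of the state.
- arm.state(): the state, without advancing time (a new reading comes with each control period).
- eyes.grab_frame(name): name is "scene" or "side" or "wrist"; returns the picture (420x560x3 uint8, red, green, blue); there is no depth.
- eyes.calibration(name): a dict with "vertical_fov" (degrees; the focal length in pixels is half the picture's height over the tangent of half this angle, whatever the lens; pixels are square), "cx", "cy" (the principal point, pixels), "eye" and "attitude" of the camera in the world. Camera axes: x right, y down, z forward; pixel columns grow to the right and rows downward; lengths in m; the calibration is good to about 2 mm. A picture is of the moment at which its call begins: read the wrist's pose just before it. calibration takes no time and is no camera call; for the wrist camera it gives the pose at the moment of the call.
- arm.finish_job(): hands the job in; it is judged then, once.
The state is a dict: "time_s": time; "joints": joint angles; "joint_vel": joint speeds; "effort": joint torques, N m; "ee_pos": TCP position; "ee_rot": TCP orientation; "wrist_force": force on the tool from outside, world axes, zero at the start; "torque": the same for the moment, N m; "grip_width": opening from 0.0 (shut) to 1.0 (fully open); "gripper_force": force on a finger pad.
Only numpy, scipy, OpenCV 4.12 (cv2) and the standard library are available. Lean on these libraries where they do the work, as an engineer would, in place of code of your own. Each camera call takes 0.05 s, during which the arm holds its last target. There are 200 camera calls.

## Task

Set the paint shaker by pressing its three keys fully down and letting them spring back, one at a time in this order: the round key, the square key, then the bar-shaped key. Only then take the taller paint jar, stand it upright in the shaker's sprung cup and press it down until the cup is at its bottom stop; the program finishes while still holding the jar pressed down there. Leave the short jar and the tin where they stand.

Things in the scene. Friction and masses are not known exactly. Their poses are not given: they have to be found in the camera images.
- mixer: paint shaker: a grey box-shaped housing on short rubber feet, 140 (x) x 170 (y) x 50 mm high, fixed to the table. Origin: centre of its underside; z up, its front (the side with the keys) faces its own -x. It is turned up to 0.4 rad either way. Three black keys on aluminium plates sit in a row 46 mm apart along its y on the front of its top, in any order (row 45 mm in front of the centre); the cradle stands 26 mm behind the centre.
- cradle (a joint): how far the sprung cradle is pressed down: 0 m = up, 0.012 m = bottom stop. A spring pushes it up with 4 N at 0, growing to 10 N at the stop, so a jar merely standing in it does not sink.
- cradle_floor (a point): centre of the inner floor of the cradle, a black round rubber cup on a coil spring on top of the shaker; moves with the cradle, 67 mm above the table when up. z up. The cup is 42 mm wide inside, flaring to 50 mm at the rim; the rim is 23 mm above this floor and 58 mm across outside.
- key_round (a joint): how far the round key is pressed: 0 m = up, 0.005 m = fully down; it springs back when let go (1.5 N to start it, 4 N fully down).
- key_round_top (a point): centre of the top face of the round key (round, 26 mm in diameter), 60 mm above the table when up, 10 mm above the housing; moves with the key. z up, x and y as the shaker's.
- key_square (a joint): how far the square key is pressed: 0 m = up, 0.005 m = fully down; it springs back when let go (1.5 N to start it, 4 N fully down).
- key_square_top (a point): centre of the top face of the square key (square, 24 x 24 mm), 60 mm above the table when up, 10 mm above the housing; moves with the key. z up, x and y as the shaker's.
- key_bar (a joint): how far the bar key is pressed: 0 m = up, 0.005 m = fully down; it springs back when let go (1.5 N to start it, 4 N fully down).
- key_bar_top (a point): centre of the top face of the bar key (a narrow oblong bar, 34 mm long along the shaker's x by 12 mm wide), 60 mm above the table when up, 10 mm above the housing; moves with the key. z up, x and y as the shaker's.
- big_jar: the taller of the two paint jars: round, 37 mm in diameter, 78 mm tall, white screw cap from 50 mm above its base to its top (fixed to the jar), about 0.07 kg. Origin: centre of its underside, z up. Stands on the table.
- small_jar: the shorter paint jar with a white cap, 32 mm in diameter, 64 mm tall; bystander. Origin: centre of its underside.
- tin: small paint tin, 34 mm in diameter, 36 mm tall; bystander. Origin: centre of its underside.

How it is judged:
On the way, in this order (a step that is already met when the one before it is completed fails the run):
1. the round key is pressed down, the other two being up and the tall jar still in its place (value of joint key_round above 0.0035 m and value of joint each of key_square, key_bar below 0.0015 m and distance of big_jar from where it was at the start of the episode below 0.03 m), for 0.1 s.
2. the square key is pressed down, the other two being up and the tall jar still in its place (value of joint key_square above 0.0035 m and value of joint each of key_round, key_bar below 0.0015 m and distance of big_jar from where it was at the start of the episode below 0.03 m), for 0.1 s.
3. the bar key is pressed down, the other two being up and the tall jar still in its place (value of joint key_bar above 0.0035 m and value of joint each of key_round, key_square below 0.0015 m and distance of big_jar from where it was at the start of the episode below 0.03 m), for 0.1 s.
At the end, for the whole second after the job is handed in: Tall jar in the cradle (6 mm off centre, 4 mm off its floor, 0.15 rad tilt at most), cradle down 10.5 mm or more, jar pushing it with over 4 N, fingers on the jar with over 2 N, jar at rest, keys up (under 2 mm), short jar and tin within 30 mm of their places (value of joint cradle above 0.0105 m and horizontal distance between big_jar and cradle_floor below 0.006 m and z of big_jar in the frame of cradle_floor between -0.004 and 0.004 m and angle between big_jar's own z axis and vertical below 0.15 rad and contact force between big_jar and mixer above 4 N and contact force between the fingers and big_jar above 2 N and linear speed of big_jar below 0.02 m/s and value of joint each of key_round, key_square, key_bar below 0.002 m and distance of each of small_jar, tin from where it was at the start of the episode below 0.03 m); the arm keeps its last pose, push and grip.
It fails at once if two keys are down at once (value of joint each of key_round, key_square above 0.002 m or value of joint each of key_round, key_bar above 0.002 m or value of joint each of key_square, key_bar above 0.002 m).
It fails at once if the short jar or the tin is disturbed (moved more than 30 mm) (distance of any of small_jar, tin from where it was at the start of the episode above 0.03 m).
It also fails if it takes over 54 s, if anything falls off the work surface, if the arm or the gripper's body presses on something with over 40 N, if the wrist force passes 120 N, or if a joint passes its speed limit or range.

## Working session

There is one attempt and no reset: what is moved stays moved. The work goes in short steps, Python scripts to look and compute and a shell command to move; the robot and the scene stay as the last step left them, time stands still between calls to the robot, and variables do not carry over. Pictures are saved under pics/ and viewed, at most 10 in all, crops included, and the job is handed in when it is done.

```bash
mkdir -p pics; ls
python3 - <<'E'
from rig import arm, eyes
import cv2
s=arm.state();print(s)
for n in("scene","side","wrist"):
    print(n,eyes.calibration(n))
    cv2.imwrite(f"pics/{n}0.png",eyes.grab_frame(n)[:,:,::-1])
E
```

```text
pics
{'time_s': 0.0, 'joints': array([-1.44158718,  0.43519799,  0.02495011,  1.57413558, -0.0115722 ,
        1.13400677, -0.07512769]), 'joint_vel': array([ 1.35696807e-03,  1.98590423e-04,  3.46774673e-05, -9.45909665e-04,
       -9.03673680e-04,  1.38013312e-03, -8.52053583e-04]), 'effort': array([-6.04635243e-04, -6.67856026e+01,  9.84851941e-01, -3.14459324e+01,
       -6.06461498e-02,  4.27686051e-02,  1.55480948e-04]), 'ee_pos': array([0.14351747, 0.60774813, 0.22594537]), 'ee_rot': array([-3.63409180e-01, -3.12047624e+00,  2.51807061e-03]), 'wrist_force': array([-0.00927372, -1.27046486, -0.04731737]), 'torque': array([ 0.01745467, -0.00805832,  0.00190436]), 'gripper_force': 0.0, 'grip_width': 1.0013386914010283}
scene {'vertical_fov': 45.28351169481293, 'cx': 282.421825970522, 'cy': 207.29174371175685, 'eye': array([-0.13777152, -0.7758557 ,  0.56661244]), 'attitude': array([-1.95249658,  0.70945597, -0.43826374])}
side {'vertical_fov': 51.53645506828644, 'cx': 278.26210550727177, 'cy': 205.23916774983894, 'eye': array([0.43352912, 0.85419578, 0.72403981]), 'attitude': array([-0.04240523,  2.76616504, -1.41528907])}
wrist {'vertical_fov': 66.78283082602798, 'cx': 279.05549454454456, 'cy': 212.10219200989545, 'eye': array([0.07646942, 0.62422926, 0.38316947]), 'attitude': array([2.29283569, 1.81603003, 0.2388686 ])}
```

View pics/scene0.png

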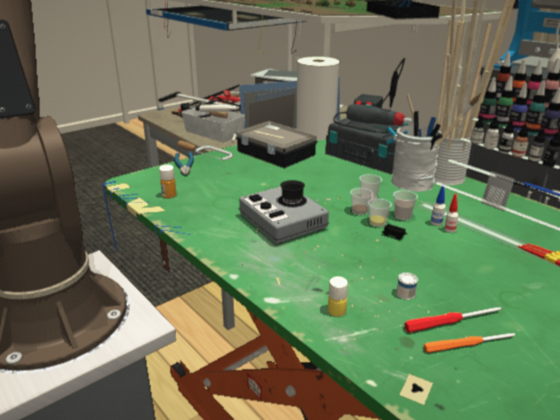

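View pics/side0.png

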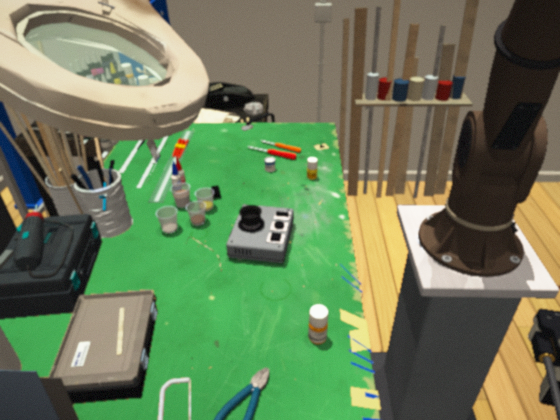

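The scene view shows the shaker near (283,211), jars at (168,182) and (338,297), and the tin at (407,286). The side view has the shaker at (262,235) and the jars at (318,324) and (312,168). I'll zoom in on each of them.

```bash
cat > h.py <<'E'
import numpy as np, cv2
from scipy.spatial.transform import Rotation as R
from rig import arm, eyes
def ray(c,u,v):
    f=210/np.tan(np.radians(c["vertical_fov"]/2))
    return R.from_rotvec(c["attitude"]).apply([(u-c["cx"])/f,(v-c["cy"])/f,1])
def plane(c,u,v,z):
    d=ray(c,u,v); e=np.array(c["eye"]); return e+d*(z-e[2])/d[2]
def proj(c,p):
    f=210/np.tan(np.radians(c["vertical_fov"]/2))
    q=R.from_rotvec(c["attitude"]).inv().apply(np.array(p)-c["eye"])
    return np.array([c["cx"],c["cy"]])+f*q[...,:2]/q[...,2:]
E
python3 - <<'E'
import cv2,numpy as np
from h import *
a=cv2.imread("pics/side0.png");b=cv2.imread("pics/scene0.png")
def crop(i,x,y,w,h,s):return cv2.resize(i[y:y+h,x:x+w],(w*s,h*s),interpolation=cv2.INTER_CUBIC)
m=np.zeros((600,800,3),np.uint8)
for im,x,y,w,h,ox,oy in [(a,220,195,80,75,0,0),(b,235,175,100,75,400,0),(a,295,295,50,60,0,300),(a,295,145,50,60,200,300),(b,145,155,50,60,400,300),(b,315,265,50,60,600,300)]:
    s=5 if (ox==0 and oy==0) or oy else 4
    s=5 if w==80 else 4
    c=crop(im,x,y,w,h,s);m[oy:oy+c.shape[0],ox:ox+c.shape[1]]=c[:600-oy,:800-ox]
cv2.imwrite("pics/m0.png",m)
E
```

```text
(no output)
```

View pics/m0.png

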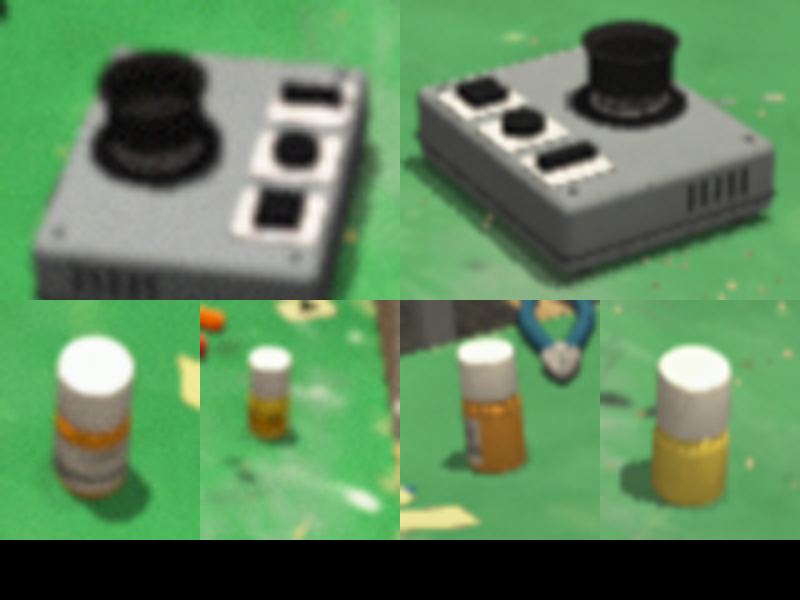

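Order along the shaker's y: square (+y), round in the middle, bar (-y). Next I'll triangulate.

Run:
```python
from h import *
cs,cc=eyes.calibration("side"),eyes.calibration("scene")
D=dict(bar=((282.4,213.8),(276.5,213.5),.06),rnd=((279.2,225),(265.5,205.3),.06),sq=((275.6,236.6),(255.5,197.8),.06),cup=((251,210),(292.5,184.5),.09),
A=((319,311.5),(166.3,167.8),.078),B=((312.5,159.3),(338.8,282.3),.064))
P={}
for k,(s,c,z) in D.items():
    d1,d2=ray(cs,*s),ray(cc,*c);e1,e2=cs["eye"],cc["eye"]
    t=np.linalg.lstsq(np.c_[d1,-d2],e2-e1,rcond=None)[0]
    p1=plane(cs,*s,z);p2=plane(cc,*c,z);P[k]=(p1+p2)/2
    print(k,"tri",np.round((e1+t[0]*d1+e2+t[1]*d2)/2,4),"planes",np.round(p1,4),np.round(p2,4))
d=P["sq"]-P["bar"];print("yaw",np.arctan2(-d[0],d[1]),np.linalg.norm(d))
s=arm.state();Rm=R.from_rotvec(s["ee_rot"]).as_matrix();print(Rm.round(3))
```

```text
bar tri [ 0.4711 -0.0362  0.0551] planes [ 0.4701 -0.0289  0.06  ] [ 0.4663 -0.043   0.06  ]
rnd tri [0.4774 0.0098 0.0548] planes [0.4765 0.017  0.06  ] [0.4721 0.0021 0.06  ]
sq tri [0.484  0.0546 0.0545] planes [0.4834 0.0614 0.06  ] [0.4778 0.0458 0.06  ]
cup tri [ 0.5462 -0.0028  0.0904] planes [ 0.5462 -0.0033  0.09  ] [ 0.5469 -0.0021  0.09  ]
A tri [0.3903 0.2983 0.0746] planes [0.3899 0.3016 0.078 ] [0.3874 0.291  0.078 ]
B tri [ 0.3875 -0.3041  0.0618] planes [ 0.3875 -0.2999  0.064 ] [ 0.3856 -0.3061  0.064 ]
yaw -0.1369884511938938 0.09039166206059591
[[-0.973  0.23  -0.   ]
 [ 0.23   0.973 -0.001]
 [-0.    -0.001 -1.   ]]
```

The tall jar is A, at about (0.390, 0.298); its top triangulates at z 75 mm. Shaker yaw is about -0.15. Now I'll move above the shaker with the tool's y along its x.

```bash
python3 -m crank '[[-44,-50,0,0,0,0.13,0],[-88,-100,0,0,0,0.27,60],[-132,-150,0,0,0,0.4,120],[-176,-200,0,0,0,0.54,180],[-220,-250,5,0,0,0.67,255],[-265,-300,10,0,0,0.81,255],[-310,-350,15,0,0,0.95,255],[-354,-400,20,0,0,1.08,255],[-398,-450,25,0,0,1.22,255],[-442,-500,26,0,0,1.35,255],[-486,-551,26,0,0,1.487,255],[-486,-551,26,0,0,1.487,255]]' 10
python3 - <<'E'
from h import *
s=arm.state();print(s["ee_pos"],R.from_rotvec(s["ee_rot"]).as_matrix().round(3),eyes.calibration("wrist"))
cv2.imwrite("pics/w1.png",eyes.grab_frame("wrist")[:,:,::-1])
E
```

```text
time_s: 1.65
ee_pos: [0.4907, -0.0421, 0.2008]
ee_rot: [2.383, 2.047, 0.0]
wrist_force: [0.1, 0.9, 0.7]
grip_width: 0.008
gripper_force: 0.0
[ 0.49072569 -0.04210583  0.20078505] [[ 0.151  0.989  0.001]
 [ 0.989 -0.151 -0.   ]
 [-0.     0.001 -1.   ]] {'vertical_fov': 66.78283082602798, 'cx': 279.05549454454456, 'cy': 212.10219200989545, 'eye': array([0.50207321, 0.02714432, 0.35791124]), 'attitude': array([ 2.87052717, -0.216762  , -0.02814111])}
```

View pics/w1.png

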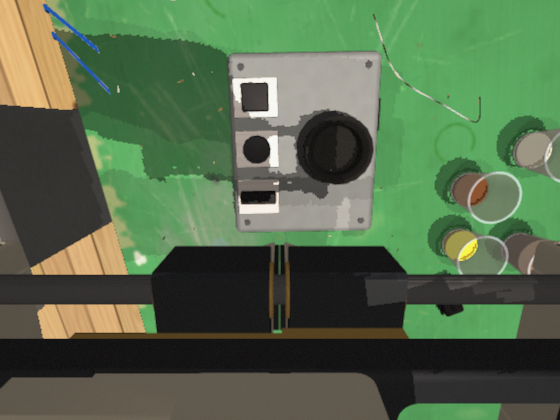

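The wrist view shows the square key at (255,97), round at (257,149), bar at (258,197), and the cup rim centred at (336,148).

Run:
```python
from h import *
c=eyes.calibration("wrist");s=arm.state();Rm=R.from_rotvec(s["ee_rot"])
g={k:plane(c,u,v,z) for k,u,v,z in [("sq",255,97,.06),("rnd",257,149.5,.06),("bar",258,197,.06),("cup",336,148,.09)]}
def model(q): 
    M=lambda x,y:np.array([q[0]+x*np.cos(q[2])-y*np.sin(q[2]),q[1]+x*np.sin(q[2])+y*np.cos(q[2])])
    return dict(sq=M(-.045,.046),rnd=M(-.045,0),bar=M(-.045,-.046),cup=M(.026,0))
from scipy.optimize import least_squares
r=least_squares(lambda q:np.r_[tuple(model(q)[k]-g[k][:2] for k in g)],[.52,0,-.15])
m=model(r.x);print(r.x)
for k in g: print(k,g[k].round(4),m[k].round(4),"tool mm to it:",Rm.inv().apply(np.r_[m[k],g[k][2]]-s["ee_pos"])*1e3)
```

```text
[ 0.52537919 -0.00153122 -0.12636453]
sq [0.4878 0.0486 0.06  ] [0.4865 0.0498] tool mm to it: [ 96.02238722 -21.90743126 140.93387572]
rnd [0.4817 0.0034 0.06  ] [0.4807 0.0041] tool mm to it: [ 50.04099611 -20.60828309 141.08842299]
bar [ 0.475  -0.0408  0.06  ] [ 0.4749 -0.0415] tool mm to it: [  4.05960499 -19.30913493 141.24297026]
cup [ 0.5488 -0.0036  0.09  ] [ 0.5512 -0.0048] tool mm to it: [ 51.94962973  50.48116976 111.36222561]
```

```bash
python3 -m crank '[[25,-10,50,0,0,0,255],[50,-21,100,0,0,0,255],[50,-21,135,0,0,0,255],[50,-21,143,0,0,0,255],[50,-21,146.5,0,0,0,255],[50,-21,146.5,0,0,0,255],[50,-21,146.5,0,0,0,255]]'
```

```text
time_s: 2.58
ee_pos: [0.4772, 0.0127, 0.0556]
ee_rot: [2.38, 2.05, 0.003]
wrist_force: [-1.9, -0.3, 3.6]
grip_width: 0.006
gripper_force: 1.9
```

Run:
```python
from h import *
s=arm.state();c=eyes.calibration("wrist");Rm=R.from_rotvec(s["ee_rot"])
print(s["time_s"],s["ee_pos"],s["ee_rot"],s["wrist_force"],c["eye"],c["attitude"])
print("cam in tool",Rm.inv().apply(c["eye"]-s["ee_pos"]))
for k,m in dict(sq=(.4865,.0498,.06),rnd=(.4807,.0041,.055),bar=(.4749,-.0415,.06),cup=(.5500,-.004,.09)).items(): print(k,Rm.inv().apply(np.array(m)-s["ee_pos"])*1e3)
cv2.imwrite("pics/w2.png",eyes.grab_frame("wrist")[:,:,::-1])
```

```text
2.575 [0.47717049 0.01270893 0.05561272] [2.37996741 2.04999415 0.00262212] [-1.92305886 -0.28487104  3.61163726] [0.48818659 0.08177897 0.21283778] [ 2.87196707 -0.21333793 -0.02622811]
cam in tool [ 0.07009175  0.00088751 -0.1571563 ]
sq [38.06815953  3.73772887 -4.34513768]
rnd [-7.99161498  4.76510268  0.61184479]
bar [-53.94283153   5.79202629  -4.43108349]
cup [ -5.70156856  74.55058608 -34.28574818]
```

View pics/w2.png

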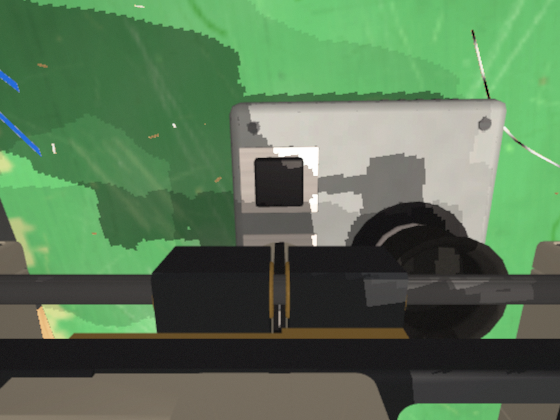

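The square key is visible at (279,182). The earlier fix came while the arm was still settling, so I'll redo it with this static view.

Run:
```python
from h import *
s=arm.state();c=eyes.calibration("wrist");Rm=R.from_rotvec(s["ee_rot"])
p=plane(c,279,182,.06)
# plate edges top-left/right (z .051)
a=plane(c,240,149,.051);b=plane(c,319,147,.051);e=b-a;print("yaw",np.arctan2(e[1],e[0]))
a=plane(c,250,101,.05);b=plane(c,485,101,.05);e=b-a;print("yaw edge",np.arctan2(e[1],e[0]))
for yaw in(-.15,-.13):
    ux=np.array([np.cos(yaw),np.sin(yaw),0]);uy=np.array([-np.sin(yaw),np.cos(yaw),0])
    print(yaw,"sq",p,"rnd",p-.046*uy,"bar",p-.092*uy,"cup",p-.046*uy+.071*ux)
    print("tool",Rm.inv().apply(p-s["ee_pos"]),Rm.inv().apply(p-.046*uy-s["ee_pos"]))
print(s["ee_pos"],s["wrist_force"])
```

```text
yaw -0.12324716678520027
yaw edge -0.14792789939517673
-0.15 sq [0.48453472 0.05614733 0.06      ] rnd [0.47766057 0.01066386 0.06      ] bar [ 0.47078641 -0.03481961  0.06      ] cup [5.47863312e-01 5.37541867e-05 6.00000000e-02]
tool [ 0.04408685  0.00084233 -0.0044856 ] [-0.00191309  0.00078316 -0.00452522]
-0.13 sq [0.48453472 0.05614733 0.06      ] rnd [0.47857155 0.01053548 0.06      ] bar [ 0.47260838 -0.03507636  0.06      ] cup [0.54897244 0.00133146 0.06      ]
tool [ 0.04408685  0.00084233 -0.0044856 ] [-0.00190508  0.00170311 -0.00452384]
[0.47717679 0.01267472 0.05547525] [-3.05889336  0.25746258  3.99532654]
```

The round key is fully down: 4 N, and the tool is within 2 mm of its centre. Next the square key.

```bash
python3 -m crank '[[0,0,-12,0,0,0,255],[10,0,-25,0,0,0,255],[44,1,-25,0,0,0,255],[44,1,-25,0,0,0,255],[44,1,-8,0,0,0,255],[44,1,-2,0,0,0,255],[44,1,0.5,0,0,0,255],[44,1,0.5,0,0,0,255],[44,1,0.5,0,0,0,255],[44,1,0.5,0,0,0,255]]'
```

```text
time_s: 3.88
ee_pos: [0.4843, 0.056, 0.0551]
ee_rot: [-2.38, -2.05, -0.002]
wrist_force: [-4.9, 1.2, 17.6]
grip_width: 0.008
gripper_force: 8.5
```

```bash
python3 -m crank '[[0,0,-12,0,0,0,255],[-10,0,-25,0,0,0,255],[-60,1,-25,0,0,0,255],[-92,1,-25,0,0,0,255],[-92,1,-25,0,0,0,255],[-92,1,-8,0,0,0,255],[-92,1,-2,0,0,0,255],[-92,1,0,0,0,0,255],[-92,1,0,0,0,0,255],[-92,1,0,0,0,0,255],[-92,1,0,0,0,0,255]]'
python3 - <<'E'
from h import *
cv2.imwrite("pics/sd1.png",cv2.resize(eyes.grab_frame("side")[170:290,180:340,::-1],(640,480)))
E
```

```text
time_s: 5.25
ee_pos: [0.4716, -0.0347, 0.055]
ee_rot: [-2.379, -2.051, -0.001]
wrist_force: [-3.9, -1.1, 18.5]
grip_width: 0.006
gripper_force: 9.4
```

View pics/sd1.png

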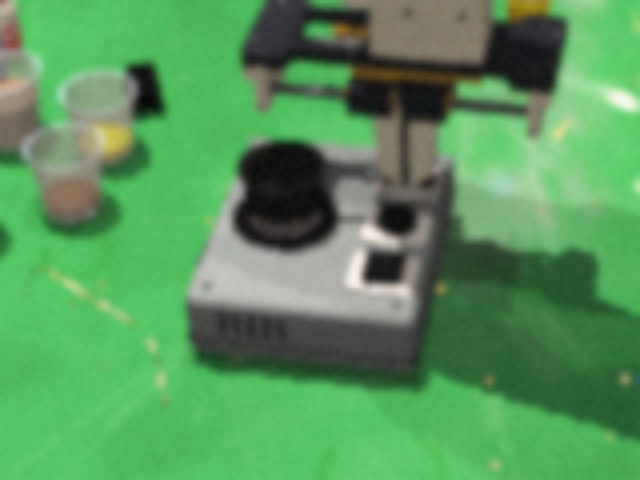

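Bar key pressed at 18 N, with the other two keys up. Now I'll move near the tall jar, opening the gripper on the way.

```bash
python3 -m crank '[[0,0,-25,0,0,0,255],[0,0,-75,0,0,0,200],[45,-22,-105,0,0,0,100],[95,-45,-105,0,0,0,0],[145,-69,-105,0,0,0,0],[195,-93,-105,0,0,0,0],[250,-119,-105,0,0,0,0],[250,-119,-105,0,0,0,0],[250,-119,-105,0,0,0,0],[250,-119,-105,0,0,0,0]]'
python3 - <<'E'
from h import *
s=arm.state();c=eyes.calibration("wrist");print(s["ee_pos"],np.abs(s["joint_vel"]).max())
cv2.imwrite("pics/w3.png",eyes.grab_frame("wrist")[:,:,::-1])
E
```

```text
time_s: 6.55
ee_pos: [0.3911, 0.2286, 0.1589]
ee_rot: [2.382, 2.048, -0.0]
wrist_force: [-0.9, 0.2, -0.2]
grip_width: 0.933
gripper_force: 0.0
[0.39105372 0.22858229 0.15885652] 0.007225575439357141
```

View pics/w3.png

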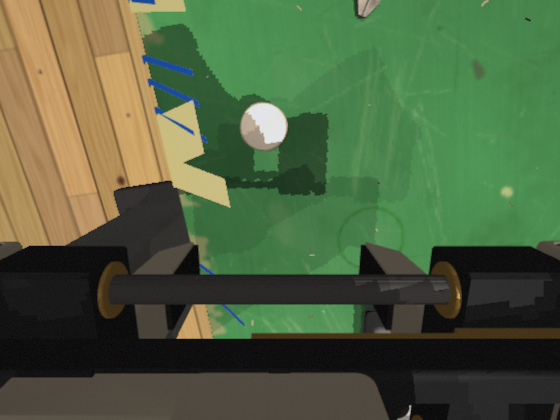

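The jar's cap is centred at (264,126), about 47 px across.

Run:
```python
from h import *
s=arm.state();c=eyes.calibration("wrist");Rm=R.from_rotvec(s["ee_rot"])
p=plane(c,264,126,.078);q=plane(c,287.5,126,.078);print(p,2*np.linalg.norm(q-p),s["ee_pos"],Rm.inv().apply(p-s["ee_pos"])*1e3)
```

```text
[0.3917385  0.29959406 0.078     ] 0.03389254033902074 [0.39111923 0.22859191 0.15885638] [ 70.3027208  -10.0486349   80.84549767]
```

```bash
python3 -m crank '[[35,-5,0,0,0,0,0],[70,-10,0,0,0,0,0],[70,-10,20,0,0,0,0],[70,-10,60,0,0,0,0],[70,-10,100,0,0,0,0],[70,-10,114,0,0,0,0],[70,-10,114,0,0,0,0],[70,-10,114,0,0,0,100],[70,-10,114,0,0,0,180],[70,-10,114,0,0,0,255],[70,-10,114,0,0,0,255],[70,-10,114,0,0,0,255]]' 40
python3 - <<'E'
from h import *
s=arm.state();print(s["ee_pos"],s["grip_width"]*92,s["gripper_force"],R.from_rotvec(s["ee_rot"]).as_matrix().round(4))
E
```

```text
time_s: 8.1
ee_pos: [0.3911, 0.3007, 0.0448]
ee_rot: [-2.38, -2.051, -0.0]
wrist_force: [0.5, 0.5, 0.9]
grip_width: 0.505
gripper_force: 0.0
[0.39111124 0.30074348 0.04484966] 46.427111311610155 0.0 [[ 1.475e-01  9.891e-01  1.000e-04]
 [ 9.891e-01 -1.475e-01  2.000e-04]
 [ 2.000e-04  1.000e-04 -1.000e+00]]
```

```bash
python3 -m crank '[[0,0,0,0,0,0,255],[0,0,0,0,0,0,255],[0,0,0,0,0,0,255],[0,0,0,0,0,0,255]]' 40
```

```text
time_s: 8.6
ee_pos: [0.3911, 0.3007, 0.0447]
ee_rot: [-2.38, -2.051, 0.0]
wrist_force: [-0.4, 0.1, 0.2]
grip_width: 0.374
gripper_force: 39.5
```

```bash
python3 -m crank '[[0,0,-30,0,0,0,255],[0,0,-90,0,0,0,255],[-20,12,-145,0,0,0,255],[-65,39,-145,0,0,0,255],[-112,68,-145,0,0,0,255],[-160,97,-145,0,0,0,255],[-208,126,-145,0,0,0,255],[-256,155,-145,0,0,0,255],[-304,184,-145,0,0,0,255],[-349,211,-145,0,0,0,255],[-349,211,-145,0,0,0,255],[-349,211,-145,0,0,0,255]]'; python3 -m crank '[[0,0,0,0,0,0,255],[0,0,0,0,0,0,255]]'
python3 - <<'E'
from h import *
s=arm.state();c=eyes.calibration("wrist");print(s["ee_pos"],np.abs(s["joint_vel"]).max())
cv2.imwrite("pics/w4.png",eyes.grab_frame("wrist")[:,:,::-1])
E
```

```text
time_s: 10.1
ee_pos: [0.5479, -0.0753, 0.1894]
ee_rot: [-2.379, -2.05, 0.001]
wrist_force: [0.2, 1.3, -1.7]
grip_width: 0.376
gripper_force: 39.6
time_s: 10.35
ee_pos: [0.5482, -0.0742, 0.1897]
ee_rot: [-2.377, -2.053, -0.0]
wrist_force: [0.8, 0.4, -0.5]
grip_width: 0.374
gripper_force: 39.6
[ 0.54815574 -0.07424209  0.18972082] 0.005643736941367324
```

View pics/w4.png

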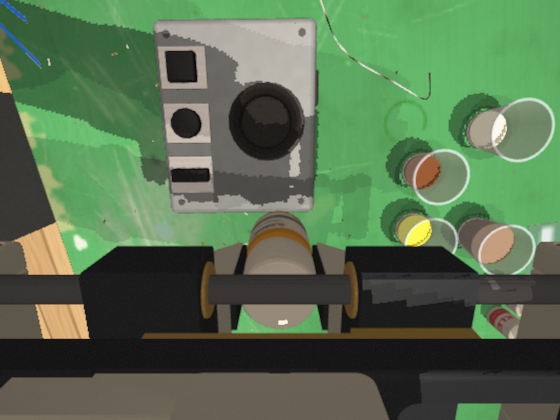

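The cup rim spans about (229–304, 82–160), centre (266.5,121). The keys are at (181,66), (186,122) and (190,175), and the jar hangs straight with its lower end near (278,212).

Run:
```python
from h import *
s=arm.state();c=eyes.calibration("wrist");Rm=R.from_rotvec(s["ee_rot"]);e=s["ee_pos"]
k=[plane(c,*u,.06) for u in((181,66),(186,122),(190,175))]
cup=plane(c,266.5,121,.09)
d=k[0]-k[2];yaw=np.arctan2(-d[0],d[1]);m=sum(k)/3
c2=m+.071*np.array([np.cos(yaw),np.sin(yaw),0]);c3=m+.071*np.array([np.cos(-.14),np.sin(-.14),0])
print("cup",cup,"keys mean",m,"len",np.linalg.norm(d),yaw,c2,c3)
print("tool",Rm.inv().apply(cup-e)*1e3,Rm.inv().apply(c3-e)*1e3)
# predicted jar outline if centred at TCP x offsets: bottom circle
for dx in(-3,0,3):
    t=np.linspace(0,2*np.pi,90);P=np.c_[.0185*np.cos(t)+dx*1e-3,.0185*np.sin(t),np.full(90,.045)]
    q=proj(c,Rm.apply(P)+e);print(dx,q.min(0),q.max(0))
```

```text
cup [5.50190577e-01 1.16748210e-04 9.00000000e-02] keys mean [0.47968121 0.00963136 0.06      ] len 0.09087957620487905 -0.13601057713463408 [5.50025510e-01 4.35243911e-06 6.00000000e-02] [ 5.49986544e-01 -2.76203373e-04  6.00000000e-02]
tool [74.05002676 -8.91045585 99.79536188] [ 73.61778259  -9.05281116 129.79517755]
-3 [250.2146321  212.31957842] [305.25700552 264.26202299]
0 [250.11213902 207.89669053] [305.35586729 260.2199019 ]
3 [250.00889331 203.44058558] [305.45545502 256.14876674]
```

```bash
python3 -m crank '[[30,-4,0,0,0,0,255],[60,-8,10,0,0,0,255],[75,-9.5,30,0,0,0,255],[75,-9.5,45,0,0,0,255],[75,-9.5,45,0,0,0,255],[75,-9.5,52,0,0,0,255],[75,-9.5,58,0,0,0,255],[75,-9.5,64,0,0,0,255],[75,-9.5,70,0,0,0,255],[75,-9.5,74,0,0,0,255],[75,-9.5,74,0,0,0,255],[75,-9.5,74,0,0,0,255]]'
```

```text
time_s: 11.9
ee_pos: [0.5497, 0.0, 0.1156]
ee_rot: [-2.379, -2.051, 0.001]
wrist_force: [-0.9, 0.1, -1.1]
grip_width: 0.379
gripper_force: 39.6
```

Run:
```python
from h import *
s=arm.state();print(s["ee_pos"],s["wrist_force"],s["torque"])
m=np.zeros((480,800,3),np.uint8)
a=eyes.grab_frame("side")[170:270,200:300,::-1];b=eyes.grab_frame("scene")[130:230,235:335,::-1]
m[:400,:400]=cv2.resize(a,(400,400));m[:400,400:]=cv2.resize(b,(400,400));cv2.imwrite("pics/m2.png",m[:400])
```

```text
[5.49722018e-01 6.34344435e-06 1.15624262e-01] [-0.86010207  0.05837731 -1.11744603] [ 0.02792323  0.32589457 -0.05422587]
```

View pics/m2.png

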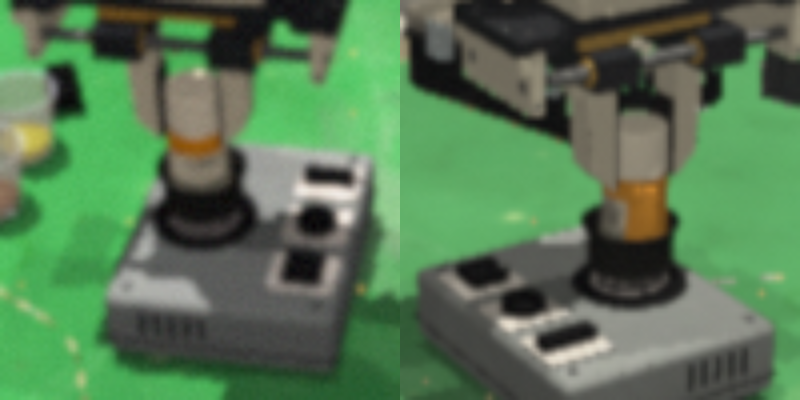

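The jar is inside the cup, with no side force. Now I'll press it down gently.

```bash
python3 -m crank '[[0,0,3,0,0,0,255],[0,0,6,0,0,0,255],[0,0,8,0,0,0,255],[0,0,10,0,0,0,255],[0,0,10,0,0,0,255],[0,0,10,0,0,0,255]]'; python3 -m crank '[[0,0,2,0,0,0,255],[0,0,4,0,0,0,255],[0,0,5.5,0,0,0,255],[0,0,5.5,0,0,0,255],[0,0,5.5,0,0,0,255]]'
```

```text
time_s: 12.75
ee_pos: [0.55, 0.0001, 0.1059]
ee_rot: [-2.38, -2.051, -0.001]
wrist_force: [-2.9, 1.7, 4.8]
grip_width: 0.372
gripper_force: 39.7
time_s: 13.38
ee_pos: [0.5501, 0.0001, 0.1006]
ee_rot: [-2.379, -2.051, -0.001]
wrist_force: [-3.7, 1.9, 8.0]
grip_width: 0.372
gripper_force: 39.8
```

```bash
python3 -m crank '[[0,0,1,0,0,0,255],[0,0,2,0,0,0,255],[0,0,2,0,0,0,255],[0,0,2,0,0,0,255]]'; python3 -m crank '[[0,0,0.7,0,0,0,255],[0,0,1,0,0,0,255],[0,0,1,0,0,0,255],[0,0,1,0,0,0,255],[0,0,1,0,0,0,255]]'
```

```text
time_s: 13.88
ee_pos: [0.5502, 0.0001, 0.0994]
ee_rot: [-2.379, -2.051, -0.002]
wrist_force: [-6.8, 2.3, 19.4]
grip_width: 0.379
gripper_force: 40.1
time_s: 14.5
ee_pos: [0.5504, 0.0001, 0.0993]
ee_rot: [-2.379, -2.05, -0.003]
wrist_force: [-9.5, 2.0, 30.9]
grip_width: 0.378
gripper_force: 40.3
```

The force rises steeply, so the cup is on its stop. One last look before handing in.

```bash
python3 -m crank '[[0,0,-0.5,0,0,0,255],[0,0,-0.5,0,0,0,255],[0,0,-0.5,0,0,0,255],[0,0,-0.5,0,0,0,255]]'
python3 - <<'E'
from h import *
m=np.zeros((400,800,3),np.uint8)
a=eyes.grab_frame("side")[170:270,200:300,::-1];b=eyes.grab_frame("scene")[130:230,235:335,::-1]
m[:,:400]=cv2.resize(a,(400,400));m[:,400:]=cv2.resize(b,(400,400));cv2.imwrite("pics/m3.png",m)
E
```

```text
time_s: 15.0
ee_pos: [0.5503, 0.0001, 0.0994]
ee_rot: [-2.379, -2.051, -0.003]
wrist_force: [-8.4, 3.2, 25.1]
grip_width: 0.379
gripper_force: 40.3
```

View pics/m3.png

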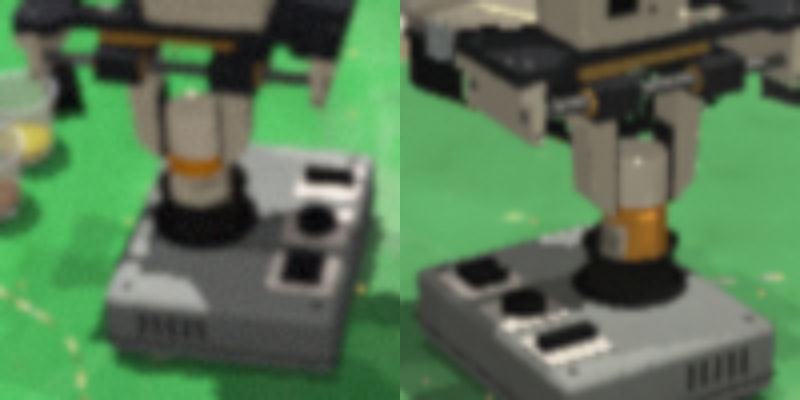

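The spring is fully compressed, the jar is upright in the cup and the keys are up. Handing in.

```bash
python3 -c "
from rig import arm
print(arm.finish_job())"
```

```text
the job is handed in; nothing more can be done
None
```

I pressed the round, square and bar keys in that order, then stood the tall jar upright in the cup and handed the job in at about 15 s with the arm still holding it at the bottom stop (about 25 N push, 40 N grip); no verdict came back.

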